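Prop open the hood of the glaze-spray compressor

ROBOT

A 6-joint arm with a two-finger parallel gripper is mounted at the origin on the work surface. World frame = base frame: x ahead of the robot, y to its left, z up, the work surface at z = 0. Lengths are in m, angles in degrees, forces in N, time in s.
With the tool pointing down it reaches from about 0.25 to 0.725 m from the base axis. Payload 9.7 kg.
Tool frame: the origin (TCP) lies midway between the tips of the shut fingers; the grasp point (between the pads) lies 19 mm behind it; z points along the fingers, y is the line along which they close (so a half turn about z gives the same grasp; the last joint's range is limited). The gripper opens to 85 mm and grips with 20 to 120 N. Pads are 22 mm wide; open, the fingers measure 114 mm over their backs; the gripper's body (76 mm by 85 mm) begins 54 mm behind the grasp point. The pads swing forward as they close: fully open they stand 13 mm farther back than shut.
Start: joints at [63.999, 4.979, 10.078, 95.1, 0, 90], TCP at [0.241, 0.494, 0.231] pointing down, gripper open.
Joint ranges: [-179.16, 179.16], [-48.56, 103.87], [-65.8, 70.77], [-126.05, 130.52], [-82.76, 87.17], [-180, 180]. Speed limits (degrees/s): [127.2, 127.2, 147.25, 180, 180, 180].

INTERFACE

Orientations are given as [roll, pitch, yaw] about the fixed x, y, z axes, in that order (R = Rz(yaw) Ry(pitch) Rx(roll)).
In Python, from workcell import bot gives the robot as it stands.
- The arm moves only by the shell command python3 -m crank 'ROWS' [FORCE]. ROWS is JSON, a list of rows, each an object with "gripper": the finger opening in mm, from 0 to 85.4; "travel": the shift along the tool's x, y, z in mm, a list of three; "twist": the turn, a rotation vector about the tool's x, y, z in rad, a list of three. In form: [{"gripper": gripper, "travel": [tx, ty, tz], "twist": [rx, ry, rz]}, ...]. A call has 1 to 12 rows; each row shifts and turns the commanded pose from where the row before left it, along the tool's axes as they then stand; what a row does not reach is not made up. A row lasts 1/8 s, in which the tool goes at most 62.5 mm and 10.7 degrees, less where a joint would pass 70% of its speed; a pose out of reach is approached as far as the arm can. A call is refused whole if a number of a shift passes 62.5 or a number of a turn 0.188, either way. A call with a gripper value outside its range is refused whole. The fingers move at their own pace and stop on an object; FORCE is the grip in N (left out, the last holds). Time passes only in rows, so rows that do not move let the fingers close. It gives the time, the measured TCP pose, the force, the opening and the grip force at its end, in the units of the state.
- bot.get_obs(): the state, without advancing time (a new reading comes with each control period).
- bot.camera(name): name is "side" or "top" or "wrist"; returns the picture (384x512x3 uint8, red, green, blue); there is no depth.
- bot.calibration(name): a dict with "vfov" (degrees; the focal length in pixels is half the picture's height over the tangent of half this angle, whatever the lens; pixels are square), "cx", "cy" (the principal point, pixels), "k1" (the pictures are not rectified: a ray, as slopes to the right and down, at radius r is drawn at 1 + k1 r^2 times it, then the intrinsics apply), "camera_from_world" (4x4, takes a point from world to camera coordinates). Camera axes: x right, y down, z forward; pixel columns grow to the right and rows downward; lengths in m; the calibration is good to about 2 mm. A picture is of the moment at which its call begins: read the wrist's pose just before it. calibration takes no time and is no camera call; for the wrist camera it gives the pose at the moment of the call.
- bot.job_done(): hands the job in; it is judged then, once.
The state is a dict: "time": time; "q": joint angles; "qd": joint speeds; "joint_efforts": joint torques, N m; "ee_pos": TCP position; "tcp_rot": TCP orientation; "wrist_force": force on the tool from outside, world axes, zero at the start; "torque": the same for the moment, N m; "opening": finger opening in m; "grasp_force": force on a finger pad.
Only numpy, scipy, OpenCV 4.12 (cv2) and the standard library are available. Lean on these libraries where they do the work, as an engineer would, in place of code of your own. Each camera call takes 0.05 s, during which the arm holds its last target. There are 200 camera calls.

TASK

Prop the small compressor's hood open so that its pump can be reached: lift the hood by its bar handle right back until it leans against its stop, swing the prop rod up by its side grip as far as it will go, then bring the hood gently back down until the socket on its side sits on the rod's tip and the rod carries it. Never let the hood drop, let go of everything at the end, and leave the other things on the bench where they are.

Things in the scene. Friction and masses are not known exactly. Their poses are not given: they have to be found in the camera images.
- compressor: Grey sheet-steel compressor, 160 (x) by 300 (y) mm, fixed to the bench; origin at the centre of its underside, z up. Its left part (y from -35 to +150 mm) is 90 mm high, open on top, and covered by the hood; its right part (y from -150 to -35) is a flat deck 50 mm high. The prop rod is on the side facing the robot (local x = -100).
- hood (a joint): Angle of the hood, rad: 0 shut, grows as it opens, 1.8 leaning back against its stop. The hood (160 by 180 by 45 mm, 0.5 kg, may vary by a fifth) is hinged along the compressor's x axis at local y = +150, z = 90 mm, so its right-hand edge swings up and to the left (+y). The hinge is free: the hood falls shut from below about 1.3 and falls back to its stop from above about 1.5, and stays there. Resting properly on the propped rod it reads about 0.93 (0.90 to 0.95).
- hood_hinge (a point): Point on the hood's hinge axis, mid-width (local 0, 150, 90 mm of the compressor); the axis is the compressor's x axis.
- hood_bar (a point): Middle of the hood's bar handle: a round steel bar 12 mm thick, parallel to the hinge, 118 mm free between its two arms, standing 45 mm off the hood's right-hand edge. It is 226 mm from the hinge axis; shut, it is 115 mm above the bench and 65 mm over the deck.
- socket (a point): Seat of the socket on the hood's side that faces the robot: a dark steel downward-opening pocket 44 mm wide (open at its ends) with flared lips, 20 mm between its walls, 138 mm from the hinge. The point is where the centre of the rod's ball tip should be (the hood's own frame; with play it may rest 0 to 4 mm off).
- rod (a joint): Angle of the prop rod, rad: 0 lying level to the right (-y), grows as it swings up and over to the left, 2.06 at its stop, leaning 28 degrees past upright towards the hinge. Its pivot is stiff: it stays where it is left and takes about 3 N at the side grip to swing. It may start at 0 to 0.4.
- rod_pivot (a point): Pivot of the prop rod, axis along the compressor's x axis (local -100, -10, 55 mm).
- rod_tip (a point): Centre of the ball tip (14 mm) of the prop rod, a steel rod 10 mm thick, 165 mm from pivot to tip centre.
- rod_grip (a point): Gripping point on the rod's side grip: a steel pin 12 mm thick and 70 mm long that stands out from the rod towards the robot (compressor's -x), parallel to the hinge, 110 mm from the pivot, with an 18 mm button at its free end; the point is 45 mm out from the rod.
- bust: Clay head on a square board (130 mm, 212 mm high), a bystander; origin under its centre.
- bottle_a: Water bottle, 66 mm wide, 210 mm high, bystander; origin under its centre.
- bottle_b: Water bottle, 72 mm wide, 190 mm high, bystander; origin under its centre.
- sprayer: Spray bottle, 80 mm wide, 186 mm high, bystander; origin under its centre.
- jar_right: White jar, 60 mm wide, 65 mm high, bystander, right of the compressor; origin under its centre.
- jar_left: Amber jar, 64 mm wide, 60 mm high, bystander, left of the compressor; origin under its centre.
- rib: Wooden modelling rib, 100 by 45 by 8 mm, lying flat beyond the compressor, bystander; origin under its centre.
- brush: Brush lying on the bench between robot and compressor, bystander; origin under it.

How it is judged:
By the outcome, as a careful person would: the job done as asked, in the order asked, and still so for the second after the job is handed in, with the robot touching nothing.
It also fails if it takes over 72 s, if anything falls off the work surface, if the arm or the gripper's body presses on something with over 40 N, if the wrist force passes 120 N, or if a joint passes its speed limit or range.

## Working session

There is one attempt and no reset: what is moved stays moved. The work goes in short steps, Python scripts to look and compute and a shell command to move; the robot and the scene stay as the last step left them, time stands still between calls to the robot, and variables do not carry over. Pictures are saved under pics/ and viewed, at most 10 in all, crops included, and the job is handed in when it is done.

```bash
ls; mkdir -p pics
python3 - <<'E'
from workcell import bot
import cv2,numpy as np
print(bot.get_obs())
for n in("top","side"):
    im=bot.camera(n); cv2.imwrite(f"pics/{n}0.png",im[...,::-1]); c=bot.calibration(n); print(n,c)
E
```

```text
pics
{'time': 0.0, 'q': array([ 6.40007250e+01,  5.01136186e+00,  1.00322429e+01,  9.50988084e+01,
       -2.76890410e-05,  8.99997372e+01]), 'qd': array([-0.0492648 ,  0.04002426, -0.01399433, -0.04326339, -0.00382374,
        0.01156442]), 'joint_efforts': array([ 1.69086834e-04, -5.20383811e+01,  4.64811087e+01,  1.60628400e-02,
        2.37416725e-05, -1.77004642e-05]), 'ee_pos': array([0.24099415, 0.49412679, 0.23056075]), 'tcp_rot': array([-1.79922073e+02,  2.73315255e-05,  1.54000988e+02]), 'wrist_force': array([ 0.21340615, -0.78772552,  0.20385969]), 'torque': array([-0.01236857, -0.00432142,  0.02899275]), 'grasp_force': 0.0, 'opening': 0.08517377883871081}
top {'vfov': 55.897880612897964, 'cx': 254.2641934988735, 'cy': 192.61417893180155, 'k1': -0.014407047755859187, 'camera_from_world': array([[-0.02719947, -0.99950185, -0.01600727, -0.01310306],
       [-0.98778274,  0.02933173, -0.15305195,  0.55805375],
       [ 0.15344523,  0.01164877, -0.98808849,  1.1086499 ],
       [ 0.        ,  0.        ,  0.        ,  1.        ]])}
side {'vfov': 51.76888488203981, 'cx': 254.2278947078563, 'cy': 189.141267862029, 'k1': 0.005594337869358896, 'camera_from_world': array([[ 0.83909304, -0.5437512 ,  0.01604665, -0.45841562],
       [-0.35483584, -0.56944948, -0.74149768,  0.2677144 ],
       [ 0.41232801,  0.61649162, -0.67076351,  1.20288433],
       [ 0.        ,  0.        ,  0.        ,  1.        ]])}
```

View pics/top0.png

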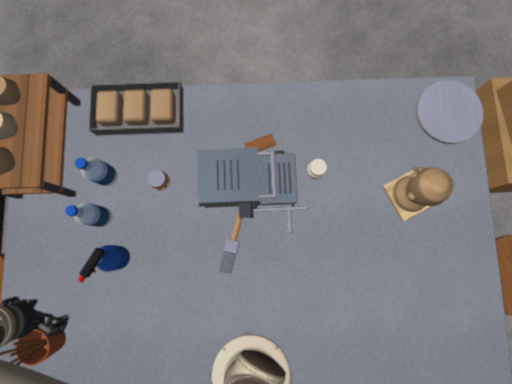

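View pics/side0.png

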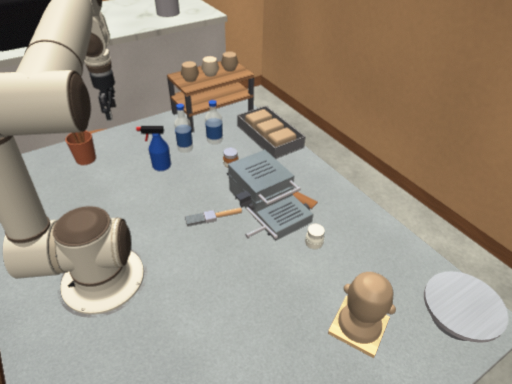

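Top view: compressor around pixel (247,177), hood on the left, bar handle near column 270, rod from about (247,210) to (307,208) with grip to (290,230). The side view shows the same, with bottles, bust and jars clear. Enlarging both.

```bash
cat > h.py <<'E'
from workcell import bot
import cv2,numpy as np
from scipy.spatial.transform import Rotation as Rn
def ray(n,u,v,c=None):
    c=c or bot.calibration(n); f=192/np.tan(np.radians(c['vfov']/2))
    K=np.array([[f,0,c['cx']],[0,f,c['cy']],[0,0,1]]); 
    s=cv2.undistortPoints(np.array([[[u,v]]],float),K,np.array([c['k1'],0,0,0.]))[0,0]
    T=c['camera_from_world'];R=T[:3,:3]
    return -R.T@T[:3,3], R.T@np.array([s[0],s[1],1])
def onz(n,u,v,z):
    o,d=ray(n,u,v); return o+d*(z-o[2])/d[2]
def proj(n,p):
    c=bot.calibration(n); f=192/np.tan(np.radians(c['vfov']/2))
    q=(c['camera_from_world']@np.r_[p,1])[:3]; s=q[:2]/q[2]; s=s*(1+c['k1']*s@s); return s*f+[c['cx'],c['cy']]
def tri(a,b):
    (o,d),(p,e)=a,b; d=d/np.linalg.norm(d); e=e/np.linalg.norm(e)
    t=np.linalg.lstsq(np.c_[d,-e],p-o,rcond=None)[0]; x,y=o+t[0]*d,p+t[1]*e
    return (x+y)/2,np.linalg.norm(x-y)
def crop(n,x,y,w,h,k,name):
    im=bot.camera(n)[...,::-1][y:y+h,x:x+w]; im=cv2.resize(im,None,fx=k,fy=k,interpolation=cv2.INTER_CUBIC); cv2.imwrite('pics/'+name,im)
E
python3 - <<'E'
import cv2,numpy as np
a=cv2.imread('pics/top0.png')[130:250,185:325];b=cv2.imread('pics/side0.png')[140:250,215:335]
a=cv2.resize(a,(700,600),interpolation=2)
b=cv2.resize(b,(654,600),interpolation=2)
cv2.imwrite('pics/a.png',a);cv2.imwrite('pics/b.png',b)
E
```

```text
(no output)
```

View pics/a.png

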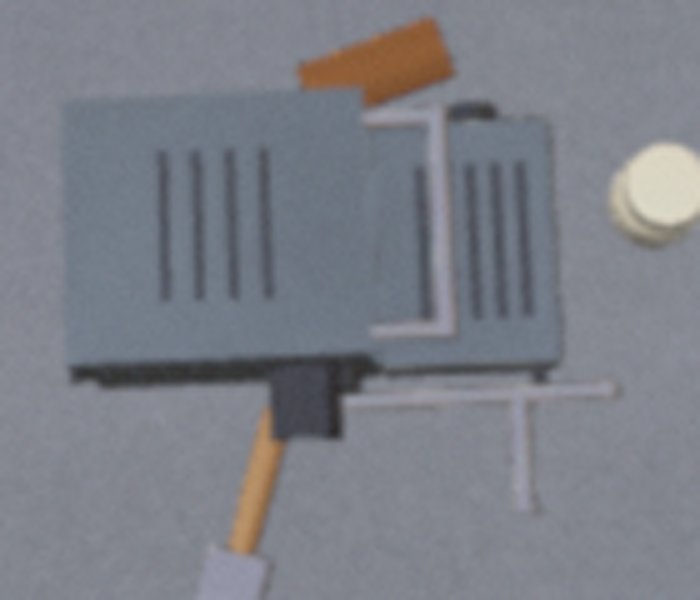

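View pics/b.png

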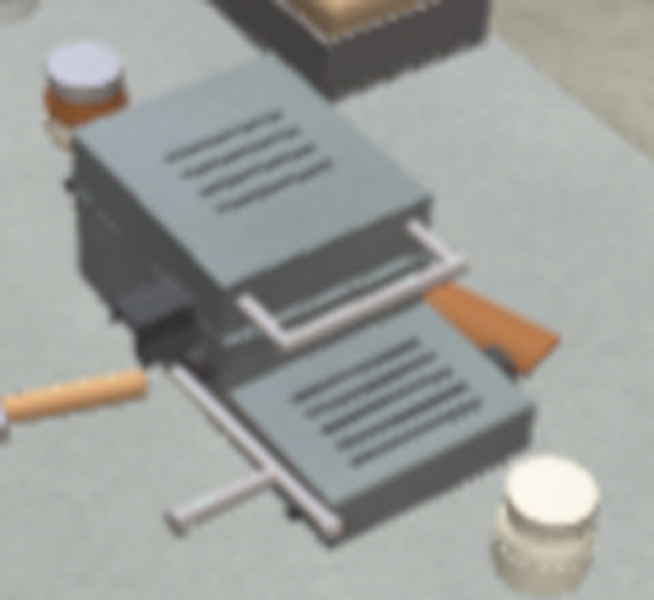

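Crop of top view: bar from (438,113) to (446,329), rod tip (612,388), grip end (527,508), rod joint (518,396), hood corners (63,102),(362,88),(378,358),(68,368). Crop of side: bar (462,264)-(288,340), tip (333,525), grip end (178,522).

Run:
```python
from h import *
A=lambda x,y:ray('top',(x+.5)/5+184.5,(y+.5)/5+129.5)
B=lambda x,y:ray('side',(x+.5)/5.45+214.5,(y+.5)/5.4545+139.5)
P={}
for n,a,b in [('barfar',(438,113),(462,264)),('barnear',(446,329),(288,340)),('tip',(612,388),(333,525)),('gripend',(527,508),(178,522)),('joint',(518,396),(270,478)),
 ('hFL',(63,102),(265,52)),('hFR',(362,88),(432,200)),('hNR',(378,358),(222,290)),('hNL',(68,368),(75,137)),('dFR',(548,120),(532,408)),('dNR',(558,368),(330,505))]:
    p,g=tri(A(*a),B(*b)); P[n]=p; print(n,p.round(4),round(g,4))
print('yaw est', [np.degrees(np.arctan2(*( (P[i]-P[j])[:2][::-1]))).round(1) for i,j in [('barfar','barnear'),('hFR','hNR'),('hFL','hNL'),('joint','gripend'),('hFL','hFR'),('hNL','hNR'),('dFR','dNR')]])
```

```text
barfar [ 0.6697 -0.088   0.1132] 0.0014
barnear [ 0.5371 -0.0882  0.1152] 0.0022
tip [ 0.5027 -0.1905  0.0684] 0.0009
gripend [ 0.4311 -0.1357  0.0615] 0.0004
joint [ 0.4996 -0.1327  0.0569] 0.0033
hFL [0.6755 0.138  0.1337] 0.004
hFR [ 0.6815 -0.0416  0.1273] 0.0013
hNR [ 0.5177 -0.0467  0.1332] 0.0002
hNL [0.5193 0.1352 0.1265] 0.0032
dFR [ 0.6798 -0.1607  0.043 ] 0.003
dNR [ 0.5205 -0.1609  0.0465] 0.0029
yaw est [np.float64(0.1), np.float64(1.8), np.float64(1.0), np.float64(2.5), np.float64(91.9), np.float64(89.5), np.float64(0.1)]
```

```bash
cat >> h.py <<'E'
def RT(tilt,yaw=180.7):
    return Rn.from_euler('z',yaw-180,degrees=True)*Rn.from_euler('y',-tilt,degrees=True)*Rn.from_matrix(np.diag([-1.,1,-1]))
def plan(wps,start=None):
    """wps: list of (grasp point, tilt, rows)"""
    o=bot.get_obs(); p=o['ee_pos']; R=Rn.from_euler('xyz',o['tcp_rot'],degrees=True)
    if start: R=RT(start[1]); p=np.array(start[0])+.019*R.apply([0,0,1])
    for g,t,n in wps:
        R2=RT(t); p2=np.array(g)+.019*R2.apply([0,0,1]); w=(R.inv()*R2).as_rotvec()/n; d=(p2-p)/n; print('--',t,n)
        for i in range(n):
            print((R.inv().apply(d)*1000).round(1).tolist(), w.round(3).tolist()); R=R*Rn.from_rotvec(w)
        p=p2
def st():
    o=bot.get_obs(); R=Rn.from_euler('xyz',o['tcp_rot'],degrees=True)
    print('t',round(o['time'],2),'g',(o['ee_pos']-.019*R.apply([0,0,1])).round(4),'rot',o['tcp_rot'].round(1),'q',o['q'].round(0),'F',o['wrist_force'].round(1),'op',round(o['opening']*1e3,1),'gf',round(o['grasp_force'],1))
E
python3 -c "
from h import *
st();plan([((.30,.45,.36),0,3),((.50,-.09,.30),25,11),((.602,-.088,.115)-.07*RT(25).apply([0,0,1]),25,3),((.602,-.088,.115),25,2)])"
```

```text
t 0.1 g [0.241  0.4942 0.2497] rot [-179.9    0.   154. ] q [64.  5. 10. 95. -0. 90.] F [-1.2  0.1 -0.8] op 85.4 gf 0.0
-- 0 3
[-24.1, -4.7, -36.8] [-0.0, -0.0, -0.155]
[-23.1, -8.3, -36.8] [-0.0, -0.0, -0.155]
[-21.6, -11.8, -36.8] [-0.0, -0.0, -0.155]
-- 25 11
[-18.3, -49.3, 5.3] [-0.0, -0.04, -0.0]
[-18.1, -49.3, 6.0] [-0.0, -0.04, -0.0]
[-17.8, -49.3, 6.7] [-0.0, -0.04, -0.0]
[-17.6, -49.3, 7.4] [-0.0, -0.04, -0.0]
[-17.2, -49.3, 8.1] [-0.0, -0.04, -0.0]
[-16.9, -49.3, 8.8] [-0.0, -0.04, -0.0]
[-16.5, -49.3, 9.5] [-0.0, -0.04, -0.0]
[-16.2, -49.3, 10.1] [-0.0, -0.04, -0.0]
[-15.7, -49.3, 10.7] [-0.0, -0.04, -0.0]
[-15.3, -49.3, 11.4] [-0.0, -0.04, -0.0]
[-14.8, -49.3, 12.0] [-0.0, -0.04, -0.0]
-- 25 3
[-4.8, 0.3, 46.9] [-0.0, 0.0, 0.0]
[-4.8, 0.3, 46.9] [-0.0, 0.0, 0.0]
[-4.8, 0.3, 46.9] [-0.0, 0.0, 0.0]
-- 25 2
[-0.0, 0.0, 35.0] [-0.0, 0.0, 0.0]
[-0.0, 0.0, 35.0] [-0.0, 0.0, 0.0]
```

```bash
python3 -m crank '[{"gripper":50,"travel":[-24,-5,-37],"twist":[0,0,-0.155]},{"gripper":50,"travel":[-23,-8,-37],"twist":[0,0,-0.155]},{"gripper":50,"travel":[-22,-12,-37],"twist":[0,0,-0.155]},{"gripper":50,"travel":[-18,-40,5],"twist":[0,-0.04,0]},{"gripper":50,"travel":[-18,-40,6],"twist":[0,-0.04,0]},{"gripper":50,"travel":[-18,-40,7],"twist":[0,-0.04,0]},{"gripper":50,"travel":[-18,-40,7],"twist":[0,-0.04,0]},{"gripper":50,"travel":[-17,-40,8],"twist":[0,-0.04,0]},{"gripper":50,"travel":[-17,-40,9],"twist":[0,-0.04,0]},{"gripper":50,"travel":[-16,-40,9],"twist":[0,-0.04,0]},{"gripper":50,"travel":[-16,-40,10],"twist":[0,-0.04,0]},{"gripper":50,"travel":[-16,-40,11],"twist":[0,-0.04,0]}]' 30
python3 -c "
from h import *
st();plan([((.53,-.088,.25),25,4),((.602,-.088,.115)-.07*RT(25).apply([0,0,1]),25,3)])"
```

```text
time: 1.6
ee_pos: [0.4689, 0.0904, 0.2952]
tcp_rot: [-180.0, 20.7, -179.3]
wrist_force: [0.5, 0.4, 0.1]
opening: 0.0501
grasp_force: 0.0
t 1.6 g [0.4621 0.0903 0.313 ] rot [-180.    20.7 -179.3] q [ 14. -24. -11.  83.  -5.  12.] F [0.5 0.4 0.1] op 50.1 gf 0.0
-- 25 4
[-10.2, -44.8, 20.5] [-0.0, -0.019, -0.0]
[-9.8, -44.8, 20.7] [-0.0, -0.019, -0.0]
[-9.4, -44.8, 20.9] [-0.0, -0.019, -0.0]
[-9.0, -44.8, 21.1] [-0.0, -0.019, -0.0]
-- 25 3
[-2.7, -0.3, 27.6] [0.0, 0.0, 0.0]
[-2.7, -0.3, 27.6] [0.0, 0.0, 0.0]
[-2.7, -0.3, 27.6] [0.0, 0.0, 0.0]
```

```bash
python3 -m crank '[{"gripper":50,"travel":[-10,-45,20],"twist":[0,-0.019,0]},{"gripper":50,"travel":[-10,-45,20],"twist":[0,-0.019,0]},{"gripper":50,"travel":[-9,-45,20],"twist":[0,-0.019,0]},{"gripper":50,"travel":[-9,-44,20],"twist":[0,-0.019,0]},{"gripper":50,"travel":[-3,0,28],"twist":[0,0,0]},{"gripper":50,"travel":[-3,0,28],"twist":[0,0,0]},{"gripper":50,"travel":[-3,0,28],"twist":[0,0,0]},{"gripper":50,"travel":[0,0,0],"twist":[0,0,0]}]'
python3 -c "
from h import *
st();plan([((.602,-.088,.115),25,4)])
cv2.imwrite('pics/w1.png',bot.camera('wrist')[...,::-1])
for e in(.06,-.06): print(proj('wrist',(.602+e,-.088,.115)))"
```

```text
time: 2.6
ee_pos: [0.5787, -0.0858, 0.1606]
tcp_rot: [179.9, 24.7, -179.4]
wrist_force: [-0.5, 0.2, -0.1]
opening: 0.05
grasp_force: 0.0
t 2.6 g [ 0.5708 -0.0859  0.1779] rot [ 179.9   24.7 -179.4] q [-11. -15. -21.  60.   5. -10.] F [-0.5  0.2 -0.1] op 50.0 gf 0.0
-- 25 4
[-0.5, -0.6, 17.5] [0.0, -0.001, -0.0]
[-0.5, -0.6, 17.5] [0.0, -0.001, -0.0]
[-0.5, -0.6, 17.5] [0.0, -0.001, -0.0]
[-0.5, -0.6, 17.5] [0.0, -0.001, -0.0]
[244.34367324 259.6762152 ]
[244.50233932 135.79258676]
```

View pics/w1.png

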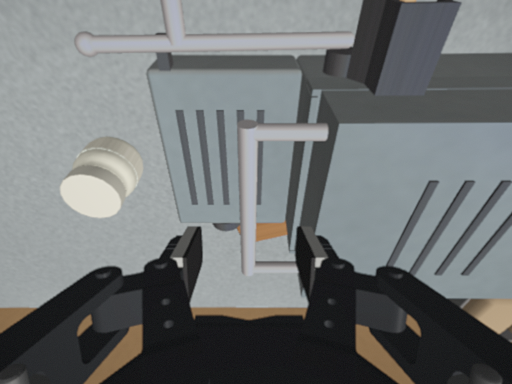

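The wrist view shows the bar from (248,130) to (248,268), centred between the fingers and parallel to the expected line (244); the grasp is confirmed.

```bash
python3 -m crank '[{"gripper":50,"travel":[-0.5,0,18],"twist":[0,0,0]},{"gripper":50,"travel":[-0.5,0,18],"twist":[0,0,0]},{"gripper":50,"travel":[0,0,17],"twist":[0,0,0]},{"gripper":50,"travel":[0,0,17],"twist":[0,0,0]},{"gripper":0,"travel":[0,0,0],"twist":[0,0,0]},{"gripper":0,"travel":[0,0,0],"twist":[0,0,0]},{"gripper":0,"travel":[0,0,0],"twist":[0,0,0]},{"gripper":0,"travel":[0,0,0],"twist":[0,0,0]},{"gripper":0,"travel":[0,0,0],"twist":[0,0,0]}]' 30
python3 -c "
from h import *
st()
H=np.array([.602,.1365,.09]); r=.226; f0=np.arctan2(25,224.6)
P=lambda a:H+[0,-r*np.cos(f0+a),r*np.sin(f0+a)]
for k in range(1,21):
    d=P(1.8*k/20)-P(1.8*(k-1)/20); print(round(1.8*k/20,2),(RT(25).inv().apply(d)*1e3).round(1),P(1.8*k/20).round(3))"
```

```text
time: 3.78
ee_pos: [0.6102, -0.0861, 0.1008]
tcp_rot: [-180.0, 25.0, -179.4]
wrist_force: [-0.3, -5.3, -0.3]
opening: 0.0108
grasp_force: 29.5
t 3.77 g [ 0.6022 -0.0862  0.1181] rot [-180.    25.  -179.4] q [-10. -10. -24.  52.   4. -10.] F [-0.3 -5.3 -0.3] op 10.8 gf 29.5
0.09 [ -8.5   3.2 -18.2] [ 0.602 -0.085  0.135]
0.18 [ -8.4   4.9 -17.8] [ 0.602 -0.08   0.155]
0.27 [ -8.2   6.7 -17.4] [ 0.602 -0.073  0.174]
0.36 [ -7.9   8.4 -16.7] [ 0.602 -0.065  0.193]
0.45 [ -7.6  10.  -16. ] [ 0.602 -0.055  0.21 ]
0.54 [ -7.2  11.6 -15.1] [ 0.602 -0.043  0.227]
0.63 [ -6.7  13.  -14.1] [ 0.602 -0.03   0.243]
0.72 [ -6.2  14.4 -13. ] [ 0.602 -0.016  0.257]
0.81 [ -5.7  15.6 -11.7] [ 0.602 -0.     0.27 ]
0.9 [ -5.1  16.7 -10.4] [0.602 0.016 0.281]
0.99 [-4.4 17.7 -9. ] [0.602 0.034 0.292]
1.08 [-3.7 18.5 -7.5] [0.602 0.053 0.3  ]
1.17 [-3.  19.2 -6. ] [0.602 0.072 0.307]
1.26 [-2.3 19.7 -4.4] [0.602 0.092 0.311]
1.35 [-1.5 20.1 -2.7] [0.602 0.112 0.315]
1.44 [-0.8 20.3 -1.1] [0.602 0.132 0.316]
1.53 [-0.  20.3  0.6] [0.602 0.152 0.315]
1.62 [ 0.8 20.2  2.2] [0.602 0.173 0.313]
1.71 [ 1.5 19.9  3.9] [0.602 0.192 0.309]
1.8 [ 2.3 19.5  5.5] [0.602 0.212 0.303]
```

```bash
python3 -m crank '[{"gripper":0,"travel":[-4,1,-9],"twist":[0,0,0]},{"gripper":0,"travel":[-4.5,2,-9],"twist":[0,0,0]},{"gripper":0,"travel":[-8.4,5,-18],"twist":[0,0,0]},{"gripper":0,"travel":[-8.2,6.7,-17.4],"twist":[0,0,0]},{"gripper":0,"travel":[-8,8.4,-17],"twist":[0,0,0]},{"gripper":0,"travel":[-7.5,10,-16],"twist":[0,0,0]},{"gripper":0,"travel":[-7,11.6,-15],"twist":[0,0,0]},{"gripper":0,"travel":[-7,13,-14],"twist":[0,0,0]},{"gripper":0,"travel":[-6,14.4,-13],"twist":[0,0,0]},{"gripper":0,"travel":[-6,15.6,-12],"twist":[0,0,0]},{"gripper":0,"travel":[-5,16.7,-10.4],"twist":[0,0,0]},{"gripper":0,"travel":[0,0,0],"twist":[0,0,0]}]'
python3 -c "
from h import *
st()"
```

```text
time: 5.28
ee_pos: [0.61, 0.0188, 0.2708]
tcp_rot: [-179.9, 25.2, -179.3]
wrist_force: [-10.1, -8.9, 11.3]
opening: 0.0105
grasp_force: 31.1
t 5.28 g [0.6019 0.0187 0.288 ] rot [-179.9   25.2 -179.3] q [  2. -12.  -6.  71.  -1.   1.] F [-10.1  -8.9  11.3] op 10.5 gf 31.1
```

```bash
python3 -m crank '[{"gripper":0,"travel":[-4.4,17,-10],"twist":[0,0,0]},{"gripper":0,"travel":[-3.7,18,-8.5],"twist":[0,0,0]},{"gripper":0,"travel":[-3,19,-6.5],"twist":[0,0,0]},{"gripper":0,"travel":[-2.3,19.7,-4.4],"twist":[0,0,0]},{"gripper":0,"travel":[-1.5,20,-2.7],"twist":[0,0,0]},{"gripper":0,"travel":[-0.8,20,-1.1],"twist":[0,0,0]},{"gripper":0,"travel":[0,20,0.6],"twist":[0,0,0]},{"gripper":0,"travel":[0,0,0],"twist":[0,0,0]}]'
python3 -c "
from h import *
st()"
```

```text
time: 6.28
ee_pos: [0.6084, 0.1547, 0.3041]
tcp_rot: [179.9, 25.0, -179.2]
wrist_force: [-4.7, 0.1, 4.6]
opening: 0.011
grasp_force: 31.4
t 6.28 g [0.6004 0.1546 0.3214] rot [ 179.9   25.  -179.2] q [17. -7.  2. 75. -7. 15.] F [-4.7  0.1  4.6] op 11.0 gf 31.4
```

```bash
python3 -m crank '[{"gripper":0,"travel":[0.4,10,0.8],"twist":[0,0,0]},{"gripper":0,"travel":[0.4,10,1.2],"twist":[0,0,0]},{"gripper":0,"travel":[0.7,10,1.8],"twist":[0,0,0]},{"gripper":0,"travel":[0.8,10,2.1],"twist":[0,0,0]},{"gripper":0,"travel":[1.1,8,2.3],"twist":[0,0,0]},{"gripper":0,"travel":[1,7,2],"twist":[0,0,0]},{"gripper":0,"travel":[0,0,0],"twist":[0,0,0]}]'
python3 -c "
from h import *
st()"
```

```text
time: 7.15
ee_pos: [0.6079, 0.2089, 0.2922]
tcp_rot: [179.9, 24.9, -179.3]
wrist_force: [-6.3, -0.4, 2.1]
opening: 0.0105
grasp_force: 32.4
t 7.15 g [0.5999 0.2087 0.3094] rot [ 179.9   24.9 -179.3] q [23. -5.  3. 74. -9. 20.] F [-6.3 -0.4  2.1] op 10.5 gf 32.4
```

```bash
python3 -m crank '[{"gripper":0,"travel":[0.5,3,0.9],"twist":[0,0,0]},{"gripper":0,"travel":[0.5,3,0.9],"twist":[0,0,0]},{"gripper":0,"travel":[0,1,0.3],"twist":[0,0,0]},{"gripper":0,"travel":[0,0,0],"twist":[0,0,0]}]'
python3 -c "
from h import *
st()"
```

```text
time: 7.65
ee_pos: [0.6078, 0.2144, 0.2901]
tcp_rot: [-179.9, 24.9, -179.3]
wrist_force: [-8.1, -4.3, 3.9]
opening: 0.0105
grasp_force: 32.7
t 7.65 g [0.5998 0.2143 0.3073] rot [-179.9   24.9 -179.3] q [24. -5.  3. 74. -9. 21.] F [-8.1 -4.3  3.9] op 10.5 gf 32.7
```

```bash
python3 -m crank '[{"gripper":50,"travel":[0,-0.5,0],"twist":[0,0,0]},{"gripper":50,"travel":[0,0,0],"twist":[0,0,0]},{"gripper":50,"travel":[0,0,0],"twist":[0,0,0]},{"gripper":50,"travel":[0,0,-20],"twist":[0,0,0]},{"gripper":50,"travel":[0,0,-30],"twist":[0,0,0]},{"gripper":50,"travel":[0,0,-40],"twist":[0,0,0]}]'
python3 -c "
from h import *
st();plan([((.50,.05,.34),25,4),((.455,-.1335,.064)-.08*RT(25).apply([0,0,1]),25,6)])"
```

```text
time: 8.4
ee_pos: [0.5698, 0.2133, 0.3733]
tcp_rot: [180.0, 25.0, -179.4]
wrist_force: [0.7, 0.2, -0.4]
opening: 0.0495
grasp_force: 0.0
t 8.4 g [0.5618 0.2132 0.3905] rot [ 180.    25.  -179.4] q [ 25.  -6.  11.  84. -10.  23.] F [ 0.7  0.2 -0.4] op 49.5 gf 0.0
-- 25 4
[19.7, -40.6, 4.7] [-0.0, -0.0, -0.0]
[19.8, -40.6, 4.7] [-0.0, -0.0, -0.0]
[19.8, -40.6, 4.7] [-0.0, -0.0, -0.0]
[19.8, -40.6, 4.7] [-0.0, -0.0, -0.0]
-- 25 6
[26.6, -30.5, 25.0] [0.0, -0.0, 0.0]
[26.6, -30.5, 25.0] [0.0, -0.0, 0.0]
[26.6, -30.5, 25.0] [0.0, -0.0, 0.0]
[26.6, -30.5, 25.0] [0.0, -0.0, 0.0]
[26.6, -30.5, 25.0] [0.0, -0.0, 0.0]
[26.6, -30.5, 25.0] [0.0, -0.0, 0.0]
```

```bash
python3 -m crank '[{"gripper":50,"travel":[20,-41,4],"twist":[0,0,0]},{"gripper":50,"travel":[20,-41,4],"twist":[0,0,0]},{"gripper":50,"travel":[20,-41,4],"twist":[0,0,0]},{"gripper":50,"travel":[20,-41,4],"twist":[0,0,0]},{"gripper":50,"travel":[27,-30,25],"twist":[0,0,0]},{"gripper":50,"travel":[27,-30,25],"twist":[0,0,0]},{"gripper":50,"travel":[27,-30,25],"twist":[0,0,0]},{"gripper":50,"travel":[27,-30,25],"twist":[0,0,0]},{"gripper":50,"travel":[26,-30,25],"twist":[0,0,0]},{"gripper":50,"travel":[26,-30,25],"twist":[0,0,0]},{"gripper":50,"travel":[0,0,0],"twist":[0,0,0]}]'
python3 -c "
from h import *
st();plan([((.455,-.1335,.064),25,5)])
a=bot.camera('wrist');b=bot.camera('side');cv2.imwrite('pics/w2.png',np.hstack([cv2.resize(a[:,60:460],None,fx=.9,fy=.9),cv2.resize(b[100:292,190:390],(360,346))])[...,::-1])
for g in ((.4997,-.1335,.064),(.43,-.1335,.064),(.5,-.1905,.0684)): print(proj('wrist',g))"
```

```text
time: 9.78
ee_pos: [0.4256, -0.1332, 0.1186]
tcp_rot: [179.9, 24.8, -179.6]
wrist_force: [1.2, -0.1, 0.5]
opening: 0.0498
grasp_force: 0.0
t 9.78 g [ 0.4176 -0.1333  0.1358] rot [ 179.9   24.8 -179.6] q [-24. -35. -38.  64.  10. -22.] F [ 1.2 -0.1  0.5] op 49.8 gf 0.0
-- 25 5
[-0.8, -0.1, 16.2] [-0.0, -0.001, -0.001]
[-0.8, -0.1, 16.2] [-0.0, -0.001, -0.001]
[-0.7, -0.1, 16.2] [-0.0, -0.001, -0.001]
[-0.7, -0.1, 16.2] [-0.0, -0.001, -0.001]
[-0.7, -0.1, 16.2] [-0.0, -0.001, -0.001]
[245.74415902 241.93487798]
[246.0055007  178.15465383]
[179.08333224 245.89545104]
```

View pics/w2.png

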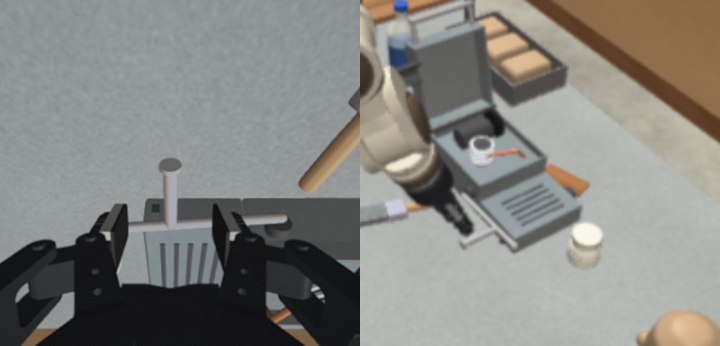

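Wrist half: pin from end (170,165) to rod (172,222), between the fingers about 3 mm to the +y side of prediction. Side half: hood leaning back, open, on its stop.

```bash
python3 -m crank '[{"gripper":50,"travel":[-1.5,1,17],"twist":[0,0,0]},{"gripper":50,"travel":[-1.5,1,16.5],"twist":[0,0,0]},{"gripper":50,"travel":[-1.5,0.5,16.5],"twist":[0,0,0]},{"gripper":50,"travel":[-0.5,0,16],"twist":[0,0,0]},{"gripper":50,"travel":[-0.5,0,16],"twist":[0,0,0]},{"gripper":0,"travel":[0,0,0],"twist":[0,0,0]},{"gripper":0,"travel":[0,0,0],"twist":[0,0,0]},{"gripper":0,"travel":[0,0,0],"twist":[0,0,0]},{"gripper":0,"travel":[0,0,0],"twist":[0,0,0]},{"gripper":0,"travel":[0,0,0],"twist":[0,0,0]}]' 40
python3 -c "
from h import *
st()
P=lambda a:np.array([.5,-.0237-.11*np.cos(a),.055+.11*np.sin(a)])
A=np.linspace(.08,2.06,19)
for a,b in zip(A,A[1:]): print(b.round(2),(RT(25).inv().apply(P(b)-P(a))*1e3).round(1),P(b).round(3))"
```

```text
time: 11.12
ee_pos: [0.4676, -0.1323, 0.0502]
tcp_rot: [-179.6, 25.1, -179.4]
wrist_force: [-0.5, -18.2, -0.4]
opening: 0.0104
grasp_force: 39.7
t 11.12 g [ 0.4595 -0.1322  0.0674] rot [-179.6   25.1 -179.4] q [-21. -28. -42.  52.   8. -19.] F [ -0.5 -18.2  -0.4] op 10.4 gf 39.7
0.19 [ -5.1   1.6 -10.9] [ 0.5   -0.132  0.076]
0.3 [ -5.    2.9 -10.6] [ 0.5   -0.129  0.088]
0.41 [ -4.8   4.2 -10.3] [ 0.5   -0.125  0.099]
0.52 [-4.6  5.4 -9.8] [ 0.5   -0.119  0.11 ]
0.63 [-4.4  6.6 -9.2] [ 0.5   -0.113  0.12 ]
0.74 [-4.   7.7 -8.4] [ 0.5   -0.105  0.129]
0.85 [-3.7  8.6 -7.6] [ 0.5   -0.096  0.138]
0.96 [-3.3  9.5 -6.7] [ 0.5   -0.087  0.145]
1.07 [-2.8 10.3 -5.7] [ 0.5   -0.077  0.151]
1.18 [-2.3 10.9 -4.7] [ 0.5   -0.066  0.157]
1.29 [-1.8 11.4 -3.6] [ 0.5   -0.054  0.161]
1.4 [-1.3 11.8 -2.4] [ 0.5   -0.042  0.163]
1.51 [-0.7 12.  -1.2] [ 0.5   -0.03   0.165]
1.62 [-0.2 12.1 -0. ] [ 0.5   -0.018  0.165]
1.73 [ 0.4 12.   1.2] [ 0.5   -0.006  0.164]
1.84 [ 1.  11.8  2.4] [0.5   0.006 0.161]
1.95 [ 1.5 11.5  3.6] [0.5   0.017 0.157]
2.06 [ 2.  11.   4.7] [0.5   0.028 0.152]
```

```bash
python3 -m crank '[{"gripper":0,"travel":[0,-1.5,0],"twist":[0,0,0]},{"gripper":0,"travel":[-5,1.5,-11],"twist":[0,0,0]},{"gripper":0,"travel":[-5,3,-10.6],"twist":[0,0,0]},{"gripper":0,"travel":[-4.8,4,-10.3],"twist":[0,0,0]},{"gripper":0,"travel":[-4.6,5.4,-9.8],"twist":[0,0,0]},{"gripper":0,"travel":[-4.4,6.6,-9.2],"twist":[0,0,0]},{"gripper":0,"travel":[-4,7.7,-8.4],"twist":[0,0,0]},{"gripper":0,"travel":[-3.7,8.6,-7.6],"twist":[0,0,0]},{"gripper":0,"travel":[-3.3,9.5,-6.7],"twist":[0,0,0]},{"gripper":0,"travel":[0,0,0],"twist":[0,0,0]}]'
python3 -c "
from h import *
st()"
```

```text
time: 12.38
ee_pos: [0.4679, -0.0867, 0.1348]
tcp_rot: [-179.6, 25.3, -179.4]
wrist_force: [-15.2, -14.7, 20.5]
opening: 0.0105
grasp_force: 40.9
t 12.38 g [ 0.4598 -0.0867  0.1519] rot [-179.6   25.3 -179.4] q [-14. -32. -35.  62.   6. -13.] F [-15.2 -14.7  20.5] op 10.5 gf 40.9
```

```bash
python3 -m crank '[{"gripper":0,"travel":[-1,-1,-2],"twist":[0,0,0]},{"gripper":0,"travel":[-2.8,10,-6],"twist":[0,0,0]},{"gripper":0,"travel":[-2.3,10.9,-5],"twist":[0,0,0]},{"gripper":0,"travel":[-1.8,11.4,-3.6],"twist":[0,0,0]},{"gripper":0,"travel":[-1.3,11.8,-2.4],"twist":[0,0,0]},{"gripper":0,"travel":[-0.7,12,-1.2],"twist":[0,0,0]},{"gripper":0,"travel":[-0.2,12,0],"twist":[0,0,0]},{"gripper":0,"travel":[0.4,12,1.2],"twist":[0,0,0]},{"gripper":0,"travel":[0,0,0],"twist":[0,0,0]}]'
python3 -c "
from h import *
st()"
```

```text
time: 13.5
ee_pos: [0.4672, -0.0042, 0.1533]
tcp_rot: [179.9, 25.2, -179.3]
wrist_force: [-3.4, 2.5, 7.0]
opening: 0.0103
grasp_force: 41.4
t 13.5 g [ 0.4591 -0.0043  0.1705] rot [ 179.9   25.2 -179.3] q [ -1. -34. -34.  64.   1.  -2.] F [-3.4  2.5  7. ] op 10.3 gf 41.4
```

```bash
python3 -m crank '[{"gripper":0,"travel":[1,11.8,2],"twist":[0,0,0]},{"gripper":0,"travel":[1.5,11,3.2],"twist":[0,0,0]},{"gripper":0,"travel":[1.2,7,2.8],"twist":[0,0,0]},{"gripper":0,"travel":[0,0,0],"twist":[0,0,0]}]'
python3 -c "
from h import *
st()"
```

```text
time: 14.0
ee_pos: [0.4667, 0.0256, 0.1426]
tcp_rot: [179.9, 25.1, -179.3]
wrist_force: [1.5, 4.8, 4.0]
opening: 0.0106
grasp_force: 42.0
t 14.0 g [0.4587 0.0255 0.1598] rot [ 179.9   25.1 -179.3] q [  4. -34. -35.  63.  -1.   3.] F [1.5 4.8 4. ] op 10.6 gf 42.0
```

```bash
python3 -m crank '[{"gripper":0,"travel":[0.4,2,0.9],"twist":[0,0,0]},{"gripper":0,"travel":[0.4,2,0.9],"twist":[0,0,0]},{"gripper":0,"travel":[0,0,0],"twist":[0,0,0]}]'; python3 -m crank '[{"gripper":0,"travel":[0.2,1.5,0.6],"twist":[0,0,0]},{"gripper":0,"travel":[0,0,0],"twist":[0,0,0]}]'
```

```text
time: 14.38
ee_pos: [0.4667, 0.0287, 0.141]
tcp_rot: [180.0, 25.1, -179.3]
wrist_force: [-1.9, 1.2, 7.6]
opening: 0.0103
grasp_force: 42.5
time: 14.62
ee_pos: [0.4668, 0.0289, 0.1409]
tcp_rot: [-179.9, 25.1, -179.4]
wrist_force: [-4.7, -7.4, 11.1]
opening: 0.0102
grasp_force: 43.0
```

```bash
python3 -m crank '[{"gripper":0,"travel":[0.1,0.7,0.3],"twist":[0,0,0]},{"gripper":0,"travel":[0,0,0],"twist":[0,0,0]},{"gripper":50,"travel":[-0.3,-1,-1],"twist":[0,0,0]},{"gripper":50,"travel":[0,0,0],"twist":[0,0,0]},{"gripper":50,"travel":[0,0,0],"twist":[0,0,0]},{"gripper":50,"travel":[10,0,-25],"twist":[0,0,0]},{"gripper":50,"travel":[10,0,-40],"twist":[0,0,0]},{"gripper":50,"travel":[0,0,-45],"twist":[0,0,0]},{"gripper":50,"travel":[0,0,-45],"twist":[0,0,0]}]'
python3 -c "
from h import *
st()
a=cv2.resize(bot.camera('top')[100:240,180:330],(400,373));b=bot.camera('side')[70:257,200:400]
cv2.imwrite('pics/s3.png',np.hstack([a,cv2.resize(b,(400,373))])[...,::-1])
t=np.array([.5,-.0237+.165*np.sin(np.radians(28)),.055+.165*np.cos(np.radians(28))])
bar=np.array([.602,.1365-.226*np.cos(1.91),.09+.226*np.sin(1.91)])
for g in(t,bar):
  u,v=proj('top',g),proj('side',g); print(g,(u-[180,100])*2.667,(v-[200,70])*2)"
```

```text
time: 15.75
ee_pos: [0.3818, 0.0288, 0.273]
tcp_rot: [180.0, 25.0, -179.3]
wrist_force: [0.6, -0.1, 0.5]
opening: 0.0502
grasp_force: 0.0
t 15.75 g [0.3737 0.0288 0.2902] rot [ 180.    25.  -179.3] q [  6. -42. -25.  83.  -2.   5.] F [ 0.6 -0.1  0.5] op 50.2 gf 0.0
[0.5        0.05376281 0.20068635] [116.33335174 281.22118646] [ 69.18661668 184.33949591]
[0.602      0.21169839 0.3031225 ] [-64.18741231 165.1291057 ] [71.9704281  71.03530335]
```

View pics/s3.png

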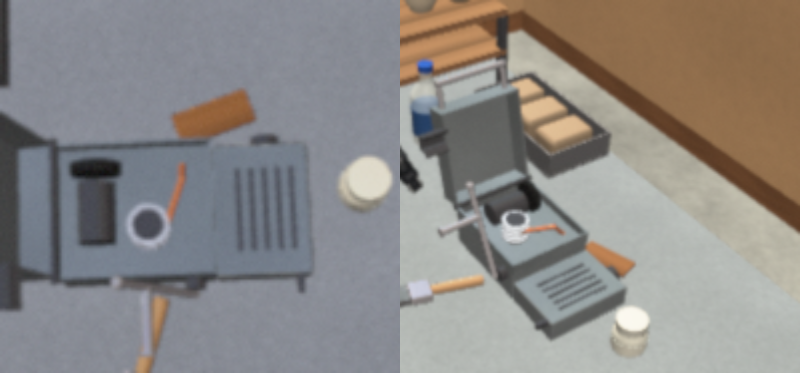

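The top half shows the rod tip at (117,282) and the side half at (470,186), matching the stop position; hood still leans back, bar centre near (470,72).

```bash
python3 -c "
from h import *
plan([((.42,.06,.39),25,3),((.562,.213,.391),25,6)])"
```

```text
-- 25 3
[-27.5, 10.2, -22.4] [0.0, 0.002, -0.0]
[-27.4, 10.2, -22.4] [0.0, 0.002, -0.0]
[-27.4, 10.2, -22.5] [0.0, 0.002, -0.0]
-- 25 6
[-21.8, 25.2, 10.0] [-0.0, 0.0, -0.0]
[-21.8, 25.2, 10.0] [-0.0, 0.0, -0.0]
[-21.8, 25.2, 10.0] [-0.0, 0.0, -0.0]
[-21.8, 25.2, 10.0] [-0.0, 0.0, -0.0]
[-21.8, 25.2, 10.0] [-0.0, 0.0, -0.0]
[-21.8, 25.2, 10.0] [-0.0, 0.0, -0.0]
```

```bash
python3 -m crank '[{"gripper":50,"travel":[-27.5,10,-22],"twist":[0,0,0]},{"gripper":50,"travel":[-27.5,10,-22],"twist":[0,0,0]},{"gripper":50,"travel":[-27.5,10,-22],"twist":[0,0,0]},{"gripper":50,"travel":[-22,25,9],"twist":[0,0,0]},{"gripper":50,"travel":[-22,25,9],"twist":[0,0,0]},{"gripper":50,"travel":[-22,25,9],"twist":[0,0,0]},{"gripper":50,"travel":[-22,25,9],"twist":[0,0,0]},{"gripper":50,"travel":[-22,25,9],"twist":[0,0,0]},{"gripper":50,"travel":[-22,25,9],"twist":[0,0,0]},{"gripper":50,"travel":[0,0,0],"twist":[0,0,0]}]'
python3 -c "
from h import *
st();plan([((.6,.2135,.3065),25,4)])
print(proj('wrist',(.66,.2135,.3035)),proj('wrist',(.54,.2135,.3035)))
w=bot.camera('wrist');cv2.imwrite('pics/w4.png',w[...,::-1])"
```

```text
time: 17.1
ee_pos: [0.571, 0.2124, 0.3705]
tcp_rot: [-179.9, 24.8, -179.2]
wrist_force: [-0.7, -1.0, -0.2]
opening: 0.0504
grasp_force: 0.0
t 17.1 g [0.5631 0.2123 0.3877] rot [-179.9   24.8 -179.2] q [ 25.  -6.  11.  84. -10.  22.] F [-0.7 -1.  -0.2] op 50.4 gf 0.0
-- 25 4
[0.1, 0.2, 22.3] [-0.0, -0.001, 0.0]
[0.1, 0.2, 22.3] [-0.0, -0.001, 0.0]
[0.1, 0.2, 22.3] [-0.0, -0.001, 0.0]
[0.2, 0.2, 22.3] [-0.0, -0.001, 0.0]
[248.022947   246.59975389] [249.91083917 129.67366691]
```

View pics/w4.png

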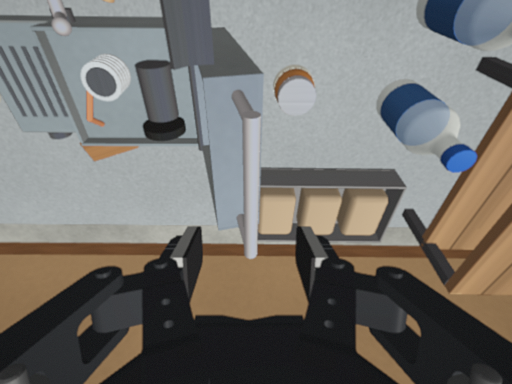

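Bar runs (252,115) to (250,255), centred between the fingers as predicted.

```bash
python3 -m crank '[{"gripper":50,"travel":[0,0.5,23],"twist":[0,0,0]},{"gripper":50,"travel":[0,0.5,23],"twist":[0,0,0]},{"gripper":50,"travel":[0,0.3,22],"twist":[0,0,0]},{"gripper":50,"travel":[0,0,22],"twist":[0,0,0]},{"gripper":0,"travel":[0,0,0],"twist":[0,0,0]},{"gripper":0,"travel":[0,0,0],"twist":[0,0,0]},{"gripper":0,"travel":[0,0,0],"twist":[0,0,0]},{"gripper":0,"travel":[0,0,0],"twist":[0,0,0]}]' 30
python3 -c "
from h import *
st()
H=np.array([.602,.1365,.09]); r=.226; f0=np.arctan2(25,224.6)
P=lambda a:H+[0,-r*np.cos(f0+a),r*np.sin(f0+a)]
A=np.r_[np.arange(1.8,1.0,-.05),1.0,.97,.94,.92]
for a,b in zip(A,A[1:]): print(round(b,2),(RT(25).inv().apply(P(b)-P(a))*1e3).round(1),(P(b)).round(4))"
```

```text
time: 18.15
ee_pos: [0.6078, 0.213, 0.2931]
tcp_rot: [179.9, 25.0, -179.3]
wrist_force: [-5.3, 3.4, 4.1]
opening: 0.0107
grasp_force: 29.9
t 18.15 g [0.5997 0.2129 0.3103] rot [ 179.9   25.  -179.3] q [23. -5.  3. 74. -9. 21.] F [-5.3  3.4  4.1] op 10.7 gf 29.9
1.75 [ -1.4 -10.7  -3.2] [0.602  0.2011 0.3066]
1.7 [ -1.1 -10.9  -2.7] [0.602  0.1902 0.3095]
1.65 [ -0.9 -11.   -2.2] [0.602  0.1792 0.3119]
1.6 [ -0.7 -11.1  -1.7] [0.602  0.168  0.3138]
1.55 [ -0.4 -11.2  -1.2] [0.602  0.1568 0.3151]
1.5 [ -0.2 -11.3  -0.7] [0.602  0.1456 0.3158]
1.45 [  0.1 -11.3  -0.2] [0.602  0.1343 0.316 ]
1.4 [  0.3 -11.3   0.3] [0.602  0.123  0.3156]
1.35 [  0.5 -11.3   0.8] [0.602  0.1117 0.3146]
1.3 [  0.8 -11.2   1.3] [0.602  0.1005 0.3131]
1.25 [  1.  -11.1   1.8] [0.602  0.0894 0.311 ]
1.2 [  1.2 -11.    2.3] [0.602  0.0784 0.3084]
1.15 [  1.5 -10.8   2.8] [0.602  0.0676 0.3052]
1.1 [  1.7 -10.7   3.3] [0.602  0.0569 0.3015]
1.05 [  1.9 -10.5   3.8] [0.602  0.0464 0.2973]
1.0 [  2.1 -10.2   4.3] [0.602  0.0362 0.2925]
0.97 [ 1.4 -6.   2.8] [0.602  0.0301 0.2894]
0.94 [ 1.5 -5.9  2.9] [0.602  0.0242 0.2861]
0.92 [ 1.  -3.9  2.1] [0.602  0.0203 0.2838]
```

```bash
python3 -m crank '[{"gripper":0,"travel":[-1.4,-10.7,-3.2],"twist":[0,0,0]},{"gripper":0,"travel":[-1.1,-11,-2.7],"twist":[0,0,0]},{"gripper":0,"travel":[-1,-11,-2.2],"twist":[0,0,0]},{"gripper":0,"travel":[-0.7,-11,-1.7],"twist":[0,0,0]},{"gripper":0,"travel":[-0.4,-11.2,-1.2],"twist":[0,0,0]},{"gripper":0,"travel":[-0.2,-11.3,-0.7],"twist":[0,0,0]},{"gripper":0,"travel":[0,-11.3,-0.2],"twist":[0,0,0]},{"gripper":0,"travel":[0.3,-11.3,0.3],"twist":[0,0,0]},{"gripper":0,"travel":[0.5,-11.3,0.8],"twist":[0,0,0]},{"gripper":0,"travel":[0.8,-11.2,1.3],"twist":[0,0,0]},{"gripper":0,"travel":[0,0,0],"twist":[0,0,0]}]'
python3 -c "
from h import *
st()"
```

```text
time: 19.52
ee_pos: [0.6089, 0.0999, 0.3022]
tcp_rot: [-180.0, 25.1, -179.4]
wrist_force: [6.9, -0.5, 2.0]
opening: 0.0104
grasp_force: 29.8
t 19.52 g [0.6008 0.0998 0.3194] rot [-180.    25.1 -179.4] q [11. -9. -0. 74. -5. 10.] F [ 6.9 -0.5  2. ] op 10.4 gf 29.8
```

```bash
python3 -m crank '[{"gripper":0,"travel":[1,-11.1,1.8],"twist":[0,0,0]},{"gripper":0,"travel":[1.2,-11,2.3],"twist":[0,0,0]},{"gripper":0,"travel":[1.5,-10.8,2.8],"twist":[0,0,0]},{"gripper":0,"travel":[1.7,-10.7,3.3],"twist":[0,0,0]},{"gripper":0,"travel":[1.9,-10.5,3.8],"twist":[0,0,0]},{"gripper":0,"travel":[0,0,0],"twist":[0,0,0]}]'
python3 -c "
from h import *
st()
a=bot.camera('side')[70:257,150:350]
cv2.imwrite('pics/s5.png',cv2.resize(a,(780,585*187//187),interpolation=2)[:585][...,::-1])"
```

```text
time: 20.27
ee_pos: [0.6086, 0.0458, 0.2856]
tcp_rot: [-180.0, 25.0, -179.4]
wrist_force: [8.8, 0.2, 0.8]
opening: 0.0108
grasp_force: 29.8
t 20.27 g [0.6006 0.0457 0.3028] rot [-180.    25.  -179.4] q [  5. -11.  -4.  72.  -2.   4.] F [8.8 0.2 0.8] op 10.8 gf 29.8
```

View pics/s5.png

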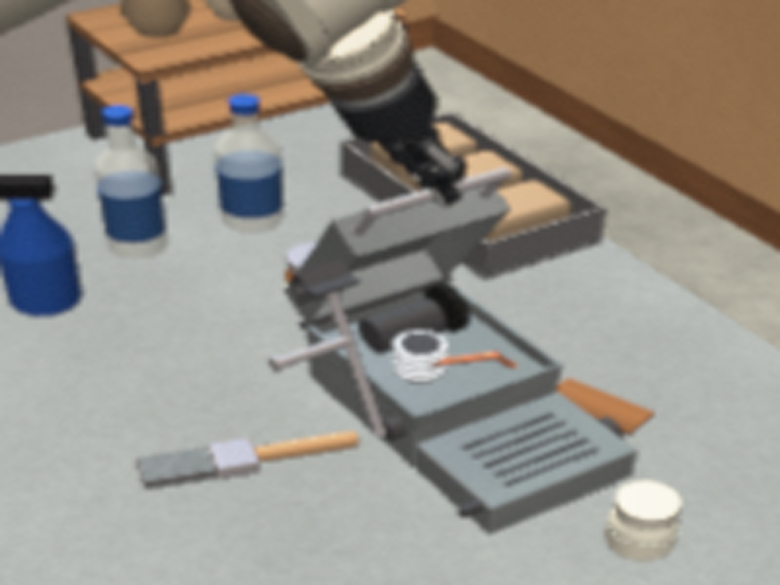

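The socket (about (335,283)) is right above the rod's tip at (335,295), angle about 1.05. Lowering slowly.

```bash
python3 -m crank '[{"gripper":0,"travel":[1,-5,2.1],"twist":[0,0,0]},{"gripper":0,"travel":[1,-5,2.1],"twist":[0,0,0]},{"gripper":0,"travel":[0.7,-3,1.4],"twist":[0,0,0]},{"gripper":0,"travel":[0.7,-3,1.4],"twist":[0,0,0]},{"gripper":0,"travel":[0,0,0],"twist":[0,0,0]}]'; python3 -m crank '[{"gripper":0,"travel":[0.7,-3,1.4],"twist":[0,0,0]},{"gripper":0,"travel":[0.5,-2,1],"twist":[0,0,0]},{"gripper":0,"travel":[0,0,0],"twist":[0,0,0]}]'
python3 -c "
from h import *
st()"
```

```text
time: 20.95
ee_pos: [0.6086, 0.0304, 0.2779]
tcp_rot: [-180.0, 25.0, -179.4]
wrist_force: [9.0, 0.2, -0.9]
opening: 0.011
grasp_force: 29.8
time: 21.32
ee_pos: [0.6087, 0.0255, 0.2753]
tcp_rot: [-180.0, 25.0, -179.4]
wrist_force: [9.0, 0.3, -1.4]
opening: 0.0107
grasp_force: 29.7
t 21.32 g [0.6006 0.0254 0.2925] rot [-180.    25.  -179.4] q [  3. -12.  -5.  71.  -1.   2.] F [ 9.   0.3 -1.4] op 10.7 gf 29.7
```

```bash
S='{"gripper":0,"travel":[0.5,-2,1],"twist":[0,0,0]}'; python3 -m crank '[{"gripper":0,"travel":[0.5,-2,1],"twist":[0,0,0]},{"gripper":0,"travel":[0,0,0],"twist":[0,0,0]}]'|sed -n '2p;4p'; python3 -m crank '[{"gripper":0,"travel":[0.5,-2,1],"twist":[0,0,0]},{"gripper":0,"travel":[0,0,0],"twist":[0,0,0]}]'|sed -n '2p;4p'; python3 -m crank '[{"gripper":0,"travel":[0.5,-2,1],"twist":[0,0,0]},{"gripper":0,"travel":[0,0,0],"twist":[0,0,0]}]'|sed -n '2p;4p'
```

```text
ee_pos: [0.6086, 0.0239, 0.2742]
wrist_force: [8.7, 3.7, -0.4]
ee_pos: [0.6086, 0.0231, 0.2737]
wrist_force: [6.4, 7.8, 2.1]
ee_pos: [0.6087, 0.0225, 0.2734]
wrist_force: [5.5, 14.6, 4.4]
```

```bash
python3 -m crank '[{"gripper":0,"travel":[-0.4,1.5,-0.8],"twist":[0,0,0]},{"gripper":0,"travel":[0,0,0],"twist":[0,0,0]},{"gripper":24,"travel":[0,0,0],"twist":[0,0,0]},{"gripper":24,"travel":[0,0,0],"twist":[0,0,0]},{"gripper":24,"travel":[0,0,0],"twist":[0,0,0]},{"gripper":24,"travel":[0,0,0],"twist":[0,0,0]}]'
python3 -c "
from h import *
st()
a=bot.camera('side')[120:190,190:290];b=bot.camera('wrist')
cv2.imwrite('pics/s6.png',np.hstack([cv2.resize(a,(440,308),interpolation=2),cv2.resize(b,(352,264))[:,:].copy() if 0 else cv2.resize(b,(360,308))])[...,::-1])"
```

```text
time: 22.82
ee_pos: [0.6079, 0.0214, 0.273]
tcp_rot: [-180.0, 25.0, -179.4]
wrist_force: [-0.6, 0.6, 0.3]
opening: 0.0242
grasp_force: 0.0
t 22.82 g [0.5999 0.0214 0.2902] rot [-180.    25.  -179.4] q [  2. -12.  -6.  71.  -1.   2.] F [-0.6  0.6  0.3] op 24.2 gf 0.0
```

View pics/s6.png

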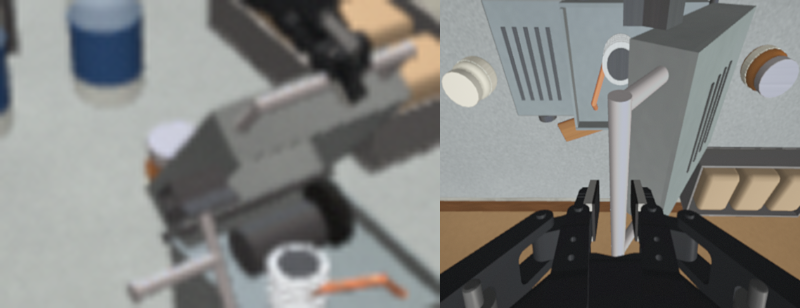

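Side half: rod tip ends inside the dark socket at about (205,205), hood not sagging; wrist half: bar free between the pads, with zero force. Withdrawing.

```bash
python3 -m crank '[{"gripper":36,"travel":[0,0,0],"twist":[0,0,0]},{"gripper":36,"travel":[0,0,0],"twist":[0,0,0]},{"gripper":36,"travel":[0,0,-8],"twist":[0,0,0]},{"gripper":36,"travel":[0,0,-15],"twist":[0,0,0]},{"gripper":36,"travel":[0,0,-25],"twist":[0,0,0]},{"gripper":36,"travel":[0,0,-35],"twist":[0,0,0]},{"gripper":36,"travel":[0,0,-35],"twist":[0,0,0]},{"gripper":36,"travel":[10,0,-35],"twist":[0,0,0]},{"gripper":36,"travel":[0,0,0],"twist":[0,0,0]},{"gripper":36,"travel":[0,0,0],"twist":[0,0,0]},{"gripper":36,"travel":[0,0,0],"twist":[0,0,0]},{"gripper":36,"travel":[0,0,0],"twist":[0,0,0]}]'
python3 - <<'E'
from h import *
st()
# bar angle from bright pixels of the bar in the side view: compare prediction at several hood angles
H=np.array([.602,.1365,.09]); f0=np.arctan2(25,224.6)
im=bot.camera('side').astype(int)
for a in np.arange(.80,1.06,.03):
    s=[]
    for x in np.linspace(-.05,.05,21):
        u,v=proj('side',H+[x,-.226*np.cos(f0+a),.226*np.sin(f0+a)]); s.append(im[int(round(v)),int(round(u))].mean())
    print(round(a,2),np.mean(s).round(0))
E
```

```text
time: 24.42
ee_pos: [0.5346, 0.0209, 0.4065]
tcp_rot: [-180.0, 24.9, -179.4]
wrist_force: [0.4, -0.3, -0.6]
opening: 0.0361
grasp_force: 0.0
t 24.43 g [0.5266 0.0208 0.4237] rot [-180.    24.9 -179.4] q [  3. -15.   7.  88.  -1.   2.] F [ 0.4 -0.3 -0.6] op 36.1 gf 0.0
0.8 129.0
0.83 132.0
0.86 130.0
0.89 114.0
0.92 153.0
0.95 165.0
0.98 97.0
1.01 106.0
1.04 130.0
```

The bright bar line matches a hood angle of about 0.94, so the hood is resting on the rod and nothing is touching it.

```bash
python3 -c "
from workcell import bot
print(bot.job_done())"
```

```text
the job is handed in; nothing more can be done
None
```

The hood is propped open on the rod at about 0.94 rad, inside the 0.90–0.95 range. The gripper has let go and is clear, nothing else on the bench was touched, and the job was handed in at about 24.5 s; no verdict came back.

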